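# Sort sealed spare-parts tins into full and empty

### The job

Three identical sealed tins from the evaporator bench stand on the table; some still hold a heavy steel part, the others are empty, and only their weight tells. Feel how heavy each one is and stand it upright and gently, not dropped, in the right tray: full tins in the green tray, empty tins in the orange tray. Never lay a tin over on the way, and leave the amber bottle, the jar and the cork ring where they are.

Things in the scene. Friction and masses are not known exactly. Their poses are not given: they have to be found in the camera images.
- tin_a_mid (a point): centre (40 mm up) of a sealed square tin, 56 x 56 x 80 mm tall, aluminium with a white paper band and a fixed dark lid; z up, x and y square to its sides. Stands on the table. All three look alike; a full one (steel part inside) weighs 0.47 to 0.71 kg in all, an empty one (foam liner) 0.10 to 0.16 kg; which are full changes every time.
- tin_b_mid (a point): centre (40 mm up) of a sealed square tin, 56 x 56 x 80 mm tall, aluminium with a white paper band and a fixed dark lid; z up, x and y square to its sides. Stands on the table. All three look alike; a full one (steel part inside) weighs 0.47 to 0.71 kg in all, an empty one (foam liner) 0.10 to 0.16 kg; which are full changes every time.
- tin_c_mid (a point): centre (40 mm up) of a sealed square tin, 56 x 56 x 80 mm tall, aluminium with a white paper band and a fixed dark lid; z up, x and y square to its sides. Stands on the table. All three look alike; a full one (steel part inside) weighs 0.47 to 0.71 kg in all, an empty one (foam liner) 0.10 to 0.16 kg; which are full changes every time.
- tray_full: green plastic tray for the full tins, fixed to the table, open on top, 270 mm (its x axis) by 150 mm (its y axis) outside and 20 mm high, walls and floor 5 mm thick; origin at the centre of its underside. Holds up to three tins in a row along x. The trays may swap sides.
- tray_empty: orange plastic tray for the empty tins, fixed to the table, open on top, 270 mm (its x axis) by 150 mm (its y axis) outside and 20 mm high, walls and floor 5 mm thick; origin at the centre of its underside. Holds up to three tins in a row along x. The trays may swap sides.
- amber_bottle: bystander: amber glass bottle with a black cap, 60 mm across, 170 mm tall, on the table beyond the tins; origin at the centre of its underside
- jar: bystander: clear glass jar with a brass lid, 64 mm across, 70 mm tall, on the table beyond the tins; origin at the centre of its underside
- cork_ring: bystander: cork flask stand, 90 mm across, 30 mm tall, on the table beyond the tins; origin at the centre of its underside

How it is judged:
By the outcome, as a careful person would: the job done as asked, in the order asked, and still so for the second after the job is handed in, with the robot touching nothing.
It also fails if it takes over 72 s, if anything falls off the work surface, if the arm or the gripper's body presses on something with over 40 N, if the wrist force passes 120 N, or if a joint passes its speed limit or range.

### The arm

A 6-joint arm with a two-finger parallel gripper is mounted at the origin on the work surface. World frame = base frame: x ahead of the robot, y to its left, z up, the work surface at z = 0. Lengths are in mm, angles in rad, forces in N, time in s.
With the tool pointing down it reaches from about 400 to 925 mm from the base axis. Payload 12.5 kg.
Tool frame: the origin (TCP) lies where the fingers leave the gripper's body, on its centre line; the fingertips stand 78 mm ahead of it and the grasp point (between the pads) lies 59 mm ahead of it (env.nose_length is the distance from the TCP to the fingertips, in mm); z points along the fingers, y is the line along which they close (so a half turn about z gives the same grasp; the last joint's range is limited). The gripper opens to 95 mm and grips with 3 to 60 N. Pads are 20 mm wide; open, the fingers measure 119 mm over their backs; the gripper's body (75 mm by 180 mm) begins 59 mm behind the grasp point.
Start: joints at [1.05, 0.491, 1.559, -0, 1.092, -0.106], TCP at [251.862, 572.017, 292.261] pointing down, gripper open.
Joint ranges: [-3.1, 3.1], [-0.84, 2.19], [0.05, 2.79], [-1.13, 4.28], [0.06, 2.93], [-2.69, 2.69]. Speed limits (rad/s): [2.22, 2.22, 2.79, 3.14, 3.14, 3.14].

### API

Orientations are given as [roll, pitch, yaw] about the fixed x, y, z axes, in that order (R = Rz(yaw) Ry(pitch) Rx(roll)).
In Python, from cell import env gives the robot as it stands. The module is installed in compiled form; this text tells all that it offers.
- The arm moves only by the tool send_rows, never from a script. Its argument "series" is text: rows parted by semicolons, each of 6 numbers parted by spaces: the shift along the tool's x, y, z as a fraction of full scale, then the turn, a rotation vector about the tool's x, y, z as a fraction of full scale. A call has 1 to 5 rows; each row shifts and turns the commanded pose from where the row before left it, along the tool's axes as they then stand; what a row does not reach is not made up. Full scale, the value 1, is 60 mm for a shift and 10 degrees for a turn. A row lasts 1/8 s, in which the tool goes at most 62.5 mm and 10.7 degrees, less where a joint would pass 70% of its speed; a pose out of reach is approached as far as the arm can. A call with a number of a shift or a turn outside -1 to 1 is refused whole. A call with a gripper value outside its range is refused whole. "fingers" is the opening, from 0 (shut) to 1 (fully open), set as the call begins (left out, the last holds). The fingers move at their own pace and stop on an object; the grip force is fixed at half the most. Time passes only in rows, so rows that do not move let the fingers close. It gives the time, the measured TCP pose, the force, the opening and the grip force at its end, in the units of the state.
- env.state(): the state, without advancing time (a new reading comes with each control period).
- env.read_camera(name): name is "scene" or "top" or "wrist"; returns a dict with "color" (480x640x3 uint8, red, green, blue), "z_map" (480x640 float32, mm along the optical axis (not along the pixel's ray), 0 where there is no reading), "fovy" (degrees; the focal length in pixels is half the picture's height over the tangent of half this angle, whatever the lens; pixels are square), "cx", "cy" (the principal point, pixels), "distortion" ([k1, k2, p1, p2, k3] as OpenCV has them; the pictures are not rectified), "R" (3x3) and "t" (3): a world point X has camera coordinates R X + t. Camera axes: x right, y down, z forward; pixel columns grow to the right and rows downward; lengths in mm; the calibration is good to about 2 mm. A picture is of the moment at which its call begins.
- env.job_done(): hands the job in; it is judged then, once.
The state is a dict: "t": time; "joints": joint angles; "qvel": joint speeds; "tau": joint torques, N m; "eef_pos": TCP position; "tcp_rot": TCP orientation; "ft_force": force on the tool from outside, world axes, zero at the start; "moment": the same for the moment, N m; "opening": opening from 0.0 (shut) to 1.0 (fully open); "grip_force": force on a finger pad.
Only numpy, scipy, OpenCV 4.12 (cv2) and the standard library are available. Lean on these libraries where they do the work, as an engineer would, in place of code of your own. Each camera call takes 0.05 s, during which the arm holds its last target. There are 200 camera calls.

## Working session

There is one attempt and no reset: what is moved stays moved. The work goes in short steps, Python scripts to look and compute and a tool call to move; the robot and the scene stay as the last step left them, time stands still between calls to the robot, and variables do not carry over. Pictures are saved under pics/ and viewed, at most 10 in all, crops included, and the job is handed in when it is done.

Besides the shell and the picture viewer there is one more tool, called by a JSON object that holds its "method" and its "body", one argument or row to a line. send_rows: Moves the arm, as the interface text tells. Shift numbers are shares of 60 mm and turn numbers shares of 10 degrees, none past 1 either way. Its arguments: {"type":"object","properties":{"series":{"type":"string"},"fingers":{"type":"number"}},"required":["series"]}

```bash
mkdir -p pics; python3 - <<'E'
from cell import env
import cv2, numpy as np, pickle
s=env.state(); print({k:np.round(v,3).tolist() for k,v in s.items()})
for n in ("top","scene"):
    c=env.read_camera(n); pickle.dump(c,open(f'{n}.pkl','wb'))
    cv2.imwrite(f'pics/{n}0.png',c['color'][:,:,::-1])
    print(n,c['fovy'],c['cx'],c['cy'],c['distortion'],np.round(c['R'],3).tolist(),np.round(c['t'],1))
E
```

```text
{'t': 0.0, 'joints': [1.05, 0.492, 1.559, -0.0, 1.092, -0.106], 'qvel': [-0.0, 0.001, 0.002, -0.001, -0.001, 0.001], 'tau': [0.001, -61.262, -25.818, 0.069, 0.048, -0.0], 'eef_pos': [251.775, 571.888, 291.679], 'tcp_rot': [-3.141, -0.0, 2.727], 'ft_force': [0.65, -0.244, 0.098], 'moment': [-0.008, 0.001, 0.0], 'grip_force': 0.0, 'opening': 0.997}
top 56.66893219718459 319.231378579939 245.13871299605492 [-0.03226966  0.          0.          0.          0.        ] [[0.018, -1.0, -0.011], [-0.994, -0.016, -0.109], [0.109, 0.013, -0.994]] [-13.2 596.5 954.6]
scene 47.50363901476128 320.4033063002608 239.28361292433942 [0.0420876 0.        0.        0.        0.       ] [[-0.091, 0.996, -0.011], [0.769, 0.063, -0.636], [-0.632, -0.066, -0.772]] [  51.9 -432.3 1486.3]
```

View pics/top0.png

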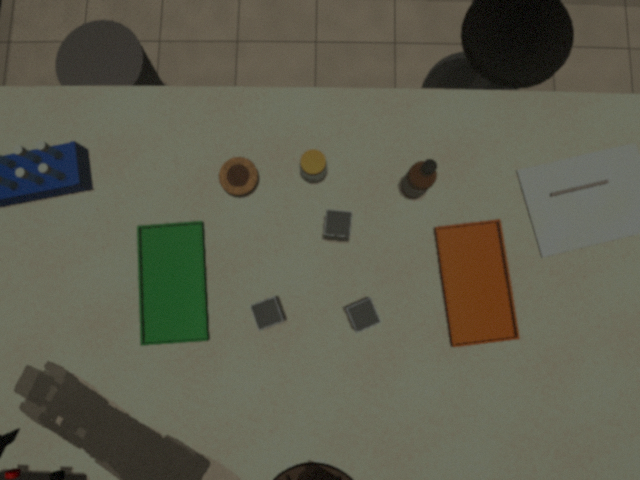

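The top view shows the green tray at about (173,283), the orange tray at (476,283), and three tins at (269,312), (362,314) and (337,225). The bystanders are at rows 165–177.

```bash
cat > h.py <<'E'
import cv2, numpy as np
from cell import env
def K(c):
    f=c['color'].shape[0]/2/np.tan(np.radians(c['fovy'])/2)
    return np.array([[f,0,c['cx']],[0,f,c['cy']],[0,0,1.]])
def cast(c,px,z):
    n=cv2.undistortPoints(np.float64(px).reshape(-1,1,2),K(c),np.float64(c['distortion']))[:,0]
    d=np.c_[n,np.ones(len(n))]@c['R']; o=-np.array(c['R']).T@c['t']
    return o+d*((z-o[2])/d[:,2])[:,None]
def rects(c,mask,z,amin,amax):
    out=[]
    for k in cv2.findContours(mask.astype(np.uint8),cv2.RETR_EXTERNAL,cv2.CHAIN_APPROX_NONE)[0]:
        if amin<cv2.contourArea(k)<amax:
            r=cv2.minAreaRect(cast(c,k[:,0],z)[:,:2].astype(np.float32)); out.append((k[:,0].mean(0),r))
    return out
E
python3 - <<'E'
from h import *; import pickle
c=pickle.load(open('top.pkl','rb')); im=c['color']; hsv=cv2.cvtColor(im,cv2.COLOR_RGB2HSV)
print(hsv[312,269],hsv[225,337],hsv[314,362],hsv[283,173],hsv[283,476],hsv[260,300])
H,S,V=cv2.split(hsv)
roi=np.zeros(H.shape,bool); roi[190:350,215:430]=1
for nm,m,z,a in (('green',(H>45)&(H<75)&(S>150),20,(3000,20000)),('orange',(H<20)&(S>150),20,(3000,20000)),('lid',roi&(V<105),80,(250,1500)),('lid2',roi&(V<90),80,(250,1500))):
    for p,r in rects(c,m,z,*a): print(nm,p.round(),np.round(r[0],1),np.round(r[1],1),round(r[2],1))
for p in ((269,312),(337,225),(362,314),(300,260)): print(cast(c,[p],0)[0], c['z_map'][p[1],p[0]])
for nm,p,z in(('cork',(239,177),30),('jar',(313,162),70),('bottle',(430,166),170)): print(nm,cast(c,[p],z).round())
# heights from depth
n=cv2.undistortPoints(np.float64([(269,312),(337,225),(362,314)]).reshape(-1,1,2),K(c),np.float64(c['distortion']))[:,0]
for q,p in zip(n,((269,312),(337,225),(362,314))):
    print((np.array(c['R']).T@(np.r_[q,1]*c['z_map'][p[1],p[0]]-c['t'])).round(1))
cv2.imwrite('pics/crop.png',cv2.resize(im[200:350,230:400,::-1],None,fx=4,fy=4,interpolation=cv2.INTER_CUBIC)[:600])
E
```

```text
[40 27 56] [23 35 58] [24 22 57] [ 61 155  79] [ 13 201 109] [ 33  44 110]
green [170. 286.] [498.2 329.8] [213.4 144.7] 21.0
orange [476. 283.] [ 521.  -353.1] [265.6 149.8] 7.8
lid [361. 314.] [449.5 -93.7] [65.9 67.3] 24.6
lid [269. 313.] [448.3  98.6] [62.6 68.1] 20.6
lid [337. 226.] [633.4 -40.1] [63.3 71.7] 84.7
lid2 [361. 314.] [449.1 -93. ] [60.4 61. ] 25.7
lid2 [269. 312.] [449.1  99.4] [55.2 63.4] 22.0
lid2 [337. 226.] [633.7 -39.8] [57.8 65.8] 85.3
[446.35582155 108.11084846   0.        ] 923.998
[ 6.47498308e+02 -4.28324510e+01  1.13686838e-13] 943.07294
[ 445.6732806  -101.84294094    0.        ] 924.9633
[565.32284739  40.59786585   0.        ] 1011.508
cork [[750. 182.  30.]]
jar [[775.  13.  70.]]
bottle [[ 740. -218.  170.]]
[449.8  98.1  81.5]
[634.9 -40.7  80.7]
[449.  -95.2  77.9]
```

View pics/crop.png

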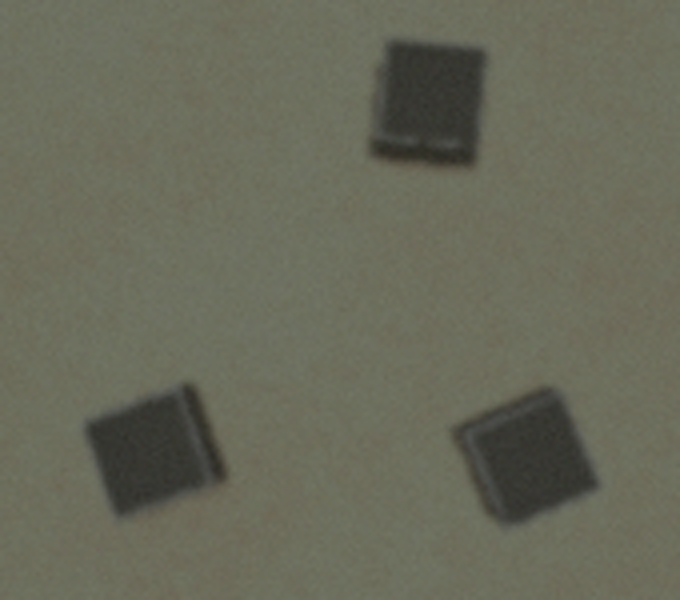

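The crop shows the three lids. In crop pixels the corners are: left tin (85,422),(180,387),(213,483),(118,517); right tin (467,437),(555,392),(598,488),(510,524); far tin (388,40),(485,48),(473,145),(381,137).

```bash
python3 - <<'E'
from h import *; import pickle
c=pickle.load(open('top.pkl','rb')); hsv=cv2.cvtColor(c['color'],cv2.COLOR_RGB2HSV); H,S,V=cv2.split(hsv)
for p,r in rects(c,(H>45)&(H<75)&(S>110),20,3000,20000)+rects(c,(H<20)&(S>150),20,3000,20000): print('tray',p.round(),r, (r[0]))
for k in ([(85,422),(180,387),(213,483),(118,517)],[(467,437),(555,392),(598,488),(510,524)],[(388,40),(485,48),(473,145),(381,137)]):
    q=(np.array(k)+.5)/4-.5+[230,200]; r=cv2.minAreaRect(cast(c,q,80)[:,:2].astype(np.float32)); print(np.round(r[0],1),np.round(r[1],1),r[2])
from scipy.spatial.transform import Rotation as R
s=env.state();print(R.from_euler('xyz',s['tcp_rot']).as_matrix().round(3).tolist())
c=env.read_camera('wrist'); print(c['fovy'],c['R'].round(3).tolist() if hasattr(c['R'],'round') else c['R'], -np.array(c['R']).T@c['t'], s['eef_pos'])
E
```

```text
tray [171. 282.] ((509.44256591796875, 325.91033935546875), (264.5296936035156, 149.32643127441406), 5.261133193969727) (509.44256591796875, 325.91033935546875)
tray [476. 283.] ((521.0230712890625, -353.12322998046875), (265.63214111328125, 149.75967407226562), 7.762202739715576) (521.0230712890625, -353.12322998046875)
[448.4 102.9] [52.6 52.7] 20.621734619140625
[447.8 -96. ] [54.  51.4] 24.71380043029785
[639.9 -42.2] [51.8 52.4] 86.10675811767578
[[-0.915, 0.403, -0.0], [0.403, 0.915, -0.001], [0.0, -0.001, -1.0]]
58.31880214904318 [[0.404, 0.915, 0.0], [0.878, -0.387, 0.282], [0.259, -0.114, -0.959]] [177.45413245 604.37717933 383.49472883] [251.7902791  571.89334979 291.74218477]
```

{"method": "send_rows", "body": {
  "series": "-0.685 -0.65 0 0 0 0;-0.685 -0.65 0 0 0 0;-0.685 -0.65 0 0 0 0;-0.685 -0.65 0 0 0 0;-0.685 -0.65 0 0 0 0",
  "fingers": 1
}}

```text
t: 0.78
eef_pos: [361.7, 309.1, 292.2]
tcp_rot: [3.141, 0.0, 2.727]
ft_force: [0.5, -0.5, -0.3]
opening: 1.0
grip_force: 0.0
```

{"method": "send_rows", "body": {
  "series": "-0.685 -0.65 0 0 0 0;-0.685 -0.65 0 0 0 0;-0.685 -0.65 0 0 0 0;-0.685 -0.65 0 0 0 0"
}}

```text
t: 1.27
eef_pos: [449.4, 99.9, 292.3]
tcp_rot: [3.141, 0.0, 2.727]
ft_force: [0.1, 0.6, 0.3]
opening: 1.003
grip_force: 0.0
```

{"method": "send_rows", "body": {
  "series": "0 0 0 0 0 -0.89;0 0 0 0 0 -0.89;0 0 0 0 0 -0.89;0 0 0 0 0 -0.89;0 0 0 0 0 -0.89"
}}

```text
t: 1.9
eef_pos: [448.9, 101.7, 292.1]
tcp_rot: [3.141, -0.0, -2.775]
ft_force: [0.4, -0.2, -0.2]
opening: 1.005
grip_force: 0.0
```

{"method": "send_rows", "body": {
  "series": "0 0 0 0 0 0;0 0 0 0 0 0"
}}

```text
t: 2.15
eef_pos: [448.9, 101.7, 292.2]
tcp_rot: [3.141, -0.0, -2.783]
ft_force: [0.6, 0.3, -0.2]
opening: 1.003
grip_force: 0.0
```

```bash
cat >> h.py <<'E'
from scipy.spatial.transform import Rotation as Rot
def goto(x,y,z,ang):   # deltas in tool axes (units of moves); ang = tool-y direction deg
    s=env.state(); M=Rot.from_euler('xyz',s['tcp_rot']).as_matrix()
    a=np.degrees(np.arctan2(M[1,1],M[0,1])); d=M.T@(np.array([x,y,z])-s['eef_pos'])
    print('pos',np.round(s['eef_pos'],1),'ang',round(a,1),'t',s['t'],'F',np.round(s['ft_force'],2),'open',s['opening'],'tilt',M[2].round(3))
    print('shift/60',np.round(d/60,3),'turn/10',round(-(ang-a)/10,3))
def wrist(name):
    c=env.read_camera('wrist'); cv2.imwrite(f'pics/{name}.png',c['color'][:,:,::-1]); V=cv2.cvtColor(c['color'],cv2.COLOR_RGB2HSV)[:,:,2]
    return c,V
E
python3 - <<'E'
from h import *
goto(449,102,109,110.6)
c,V=wrist('w1')
for t in (70,85):
    for p,r in rects(c,V<t,80,3000,60000): print(t,p.round(),np.round(r[0],1),np.round(r[1],1),round(r[2],1))
E
```

```text
pos [448.9 101.7 292.2] ang 110.5 t 2.15 F [ 0.55  0.27 -0.24] open 1.0030034911759678 tilt [ 0.  0. -1.]
shift/60 [-3.000e-03  3.000e-03  3.053e+00] turn/10 -0.006
70 [328. 228.] [447.4 103.9] [51.4 52. ] 20.5
85 [328. 228.] [447. 104.] [52.1 53.9] 20.5
85 [ 54. 129.] [446.9 -97.5] [50.5 50.1] 23.9
85 [116. 125.] [429.1 -56.5] [53.4 32.4] 24.0
```

View pics/w1.png

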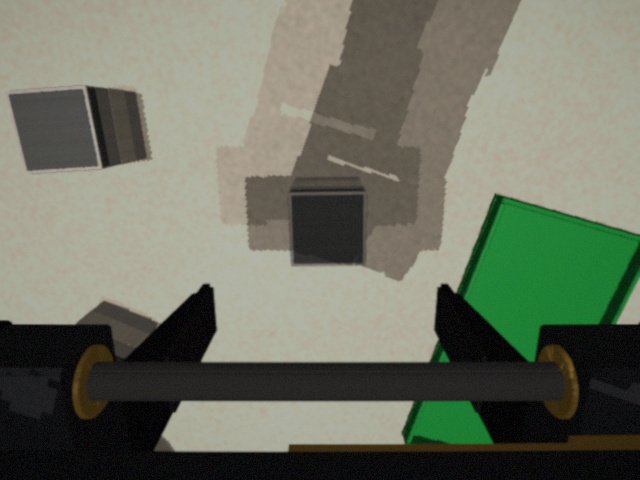

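The wrist view shows the lid of tin A centred at (328,228) px, which is (447.5,104) mm, yaw 20.5°. That agrees with the top camera within 2 mm, so I'm descending.

{"method": "send_rows", "body": {
  "series": "0 0.035 0.8 0 0 0;0 0 0.8 0 0 0;0 0 0.7 0 0 0;0 0 0.5 0 0 0;0 0 0.25 0 0 0"
}}

```text
t: 2.82
eef_pos: [447.9, 103.7, 107.7]
tcp_rot: [3.141, -0.002, -2.782]
ft_force: [-0.1, 0.5, 0.7]
opening: 1.0
grip_force: 0.0
```

{"method": "send_rows", "body": {
  "series": "0 0 0 0 0 0;0 0 0 0 0 0;0 0 0 0 0 0;0 0 0 0 0 0;0 0 0 0 0 0",
  "fingers": 0
}}

```text
t: 3.45
eef_pos: [448.4, 103.7, 109.7]
tcp_rot: [-3.141, 0.001, -2.78]
ft_force: [-1.0, -0.2, 6.5]
opening: 0.584
grip_force: 29.9
```

{"method": "send_rows", "body": {
  "series": "0 0 0 0 0 0;0 0 0 0 0 0;0 0 0 0 0 0"
}}

```text
t: 3.82
eef_pos: [448.4, 103.7, 109.7]
tcp_rot: [-3.141, 0.001, -2.78]
ft_force: [-1.5, -0.4, 7.1]
opening: 0.588
grip_force: 29.9
```

{"method": "send_rows", "body": {
  "series": "0 0 -0.2 0 0 0;0 0 -0.5 0 0 0;0 0 -0.5 0 0 0;0 0 -0.2 0 0 0;0 0 0 0 0 0"
}}

```text
t: 4.45
eef_pos: [448.1, 103.7, 193.6]
tcp_rot: [-3.141, 0.001, -2.78]
ft_force: [-0.0, 0.8, -6.5]
opening: 0.591
grip_force: 29.9
```

{"method": "send_rows", "body": {
  "series": "0 0 0 0 0 0;0 0 0 0 0 0;0 0 0 0 0 0;0 0 0 0 0 0"
}}

```text
t: 4.95
eef_pos: [448.2, 103.7, 193.0]
tcp_rot: [3.141, -0.0, -2.78]
ft_force: [-0.6, 0.4, -5.5]
opening: 0.588
grip_force: 29.9
```

```bash
python3 - <<'E'
from h import *
# slot positions along each tray's long axis (85 mm pitch)
for n,c,a in (('green',(509.4,325.9),4.5),('orange',(521,-353.1),8)):
    u=np.array([np.cos(np.radians(a)),np.sin(np.radians(a))]); print(n,[(np.array(c)+k*u).round().tolist() for k in(-82,0,82)])
goto(509,326,200,94.5)
goto(521,-353,200,98)
E
```

```text
green [[428.0, 319.0], [509.0, 326.0], [591.0, 332.0]]
orange [[440.0, -365.0], [521.0, -353.0], [602.0, -342.0]]
pos [448.2 103.7 193. ] ang 110.7 t 4.95 F [-0.6   0.43 -5.5 ] open 0.5879232207495891 tilt [ 0.  0. -1.]
shift/60 [-2.26   3.107 -0.118] turn/10 1.623
pos [448.2 103.7 193. ] ang 110.7 t 4.95 F [-0.6   0.43 -5.5 ] open 0.5879232207495891 tilt [ 0.  0. -1.]
shift/60 [ 1.559 -7.548 -0.118] turn/10 1.273
```

Tin A pulls about 5.5–6 N, so it is full and goes in the green tray's far slot at (591,332).

{"method": "send_rows", "body": {
  "series": "-0.3 0.226 0 0 0 0;-0.596 0.452 0 0 0 0;-0.7 0.532 0 0 0 0;-0.7 0.532 0 0 0 0;-0.7 0.532 0 0 0 0"
}}

```text
t: 5.58
eef_pos: [568.6, 296.5, 192.9]
tcp_rot: [3.142, -0.001, -2.78]
ft_force: [1.2, -0.5, -5.3]
opening: 0.59
grip_force: 29.9
```

{"method": "send_rows", "body": {
  "series": "-0.4 0.302 0 0 0 0.4;-0.2 0.15 0 0 0 0.6;0 0 0 0 0 0.4;0 0 0 0 0 0.2;0 0 0 0 0 0"
}}

```text
t: 6.2
eef_pos: [592.8, 332.3, 193.0]
tcp_rot: [-3.141, -0.0, -3.058]
ft_force: [1.0, 0.0, -6.7]
opening: 0.586
grip_force: 29.9
```

```bash
python3 - <<'E'
from h import *
goto(591,332,115,94.5)
c,V=wrist('w2')
H,S,V=cv2.split(cv2.cvtColor(c['color'],cv2.COLOR_RGB2HSV))
E
```

```text
pos [592.8 332.3 193. ] ang 94.8 t 6.2 F [ 1.04  0.04 -6.73] open 0.5863267866675106 tilt [ 0. -0. -1.]
shift/60 [ 0.03  -0.002  1.3  ] turn/10 0.026
```

View pics/w2.png

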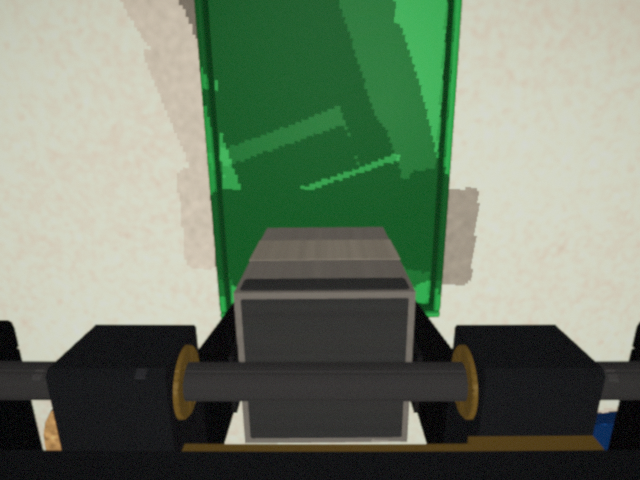

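The view shows tin A held over the green tray's far end. The tray's corner is at about (438,315) and its sides are at columns ~205–455. I'll check that corner before lowering.

```bash
python3 - <<'E'
from h import *
c=env.read_camera('wrist')
print(cast(c,[(438,315),(223,310),(460,10),(201,10),(213,100)],20).round(1))
E
```

```text
[[634.8 413.1  20. ]
 [643.  268.   20. ]
 [449.2 396.4  20. ]
 [461.2 252.6  20. ]
 [508.6 259.9  20. ]]
```

{"method": "send_rows", "body": {
  "series": "0.08 0.05 0.4 0 0 0;0 0 0.4 0 0 0;0 0 0.25 0 0 0;0 0 0.15 0 0 0;0 0 0.05 0 0 0"
}}

```text
t: 6.92
eef_pos: [588.1, 335.0, 118.1]
tcp_rot: [3.142, 0.0, -3.059]
ft_force: [1.0, 0.9, -6.3]
opening: 0.589
grip_force: 29.9
```

{"method": "send_rows", "body": {
  "series": "0 0 0.015 0 0 0;0 0 0.015 0 0 0;0 0 0 0 0 0"
}}

```text
t: 7.3
eef_pos: [588.0, 335.1, 116.8]
tcp_rot: [3.141, 0.001, -3.059]
ft_force: [-0.2, 0.2, -5.7]
opening: 0.589
grip_force: 29.9
```

{"method": "send_rows", "body": {
  "series": "0 0 0.015 0 0 0;0 0 0.015 0 0 0;0 0 0 0 0 0"
}}

```text
t: 7.68
eef_pos: [587.9, 335.1, 114.8]
tcp_rot: [3.141, 0.0, -3.059]
ft_force: [-1.0, -0.3, -4.2]
opening: 0.591
grip_force: 29.9
```

{"method": "send_rows", "body": {
  "series": "0 0 0.01 0 0 0;0 0 0.01 0 0 0;0 0 0 0 0 0;0 0 0 0 0 0"
}}

```text
t: 8.18
eef_pos: [587.9, 335.1, 114.7]
tcp_rot: [3.141, 0.001, -3.059]
ft_force: [-5.4, -2.0, 7.7]
opening: 0.586
grip_force: 29.9
```

It has touched down at z 114.7 as predicted. Releasing, rising, then going to B: I'm opening and lifting first.

{"method": "send_rows", "body": {
  "series": "0 0 0 0 0 0;0 0 0 0 0 0;0 0 0 0 0 0;0 0 0 0 0 0",
  "fingers": 1
}}

```text
t: 8.68
eef_pos: [588.0, 335.1, 113.4]
tcp_rot: [3.141, 0.0, -3.059]
ft_force: [0.5, 0.3, -0.1]
opening: 0.951
grip_force: 0.0
```

{"method": "send_rows", "body": {
  "series": "0 0 -0.2 0 0 0;0 0 -0.6 0 0 0;0 0 -0.9 0 0 0;0 0 -0.9 0 0 0;0 0 -0.4 0 0 0"
}}

```text
t: 9.3
eef_pos: [588.2, 335.2, 298.0]
tcp_rot: [3.14, 0.005, -3.059]
ft_force: [0.1, -0.1, -0.1]
opening: 0.999
grip_force: 0.0
```

```bash
python3 - <<'E'
from h import *
c=env.read_camera('wrist'); V=cv2.cvtColor(c['color'],cv2.COLOR_RGB2HSV)[:,:,2]
for p,r in rects(c,V<80,85,3000,60000): print(p.round(),np.round(r[0],1),np.round(r[1],1),round(r[2],1))
goto(640,-42,292,86.5)
goto(447.5,-97,292,114.3)
E
```

```text
[324. 226.] [586.2 335.4] [52.1 52.7] 5.7
[331. 144.] [526.1 330.4] [180.7 121.1] 6.4
pos [588.5 335.4 300. ] ang 94.7 t 9.35 F [0.3  0.55 2.35] open 1.0006506098752213 tilt [-0.007  0.003 -1.   ]
shift/60 [-0.335 -6.339  0.12 ] turn/10 0.824
pos [588.5 335.4 300. ] ang 94.7 t 9.35 F [0.3  0.55 2.35] open 1.0006506098752213 tilt [-0.007  0.003 -1.   ]
shift/60 [ 2.939 -6.988  0.095] turn/10 -1.956
```

Tin A stands at (586,335). Next is tin C.

{"method": "send_rows", "body": {
  "series": "-0.04 -0.5 0 0 0 0;-0.04 -0.9 0 0 0 0;-0.05 -0.95 0 0 0 0;-0.05 -0.95 0 0 0 0;-0.05 -0.95 0 0 0 0"
}}

```text
t: 9.98
eef_pos: [622.6, 80.3, 293.5]
tcp_rot: [3.142, 0.0, -3.059]
ft_force: [-0.2, -0.2, -0.1]
opening: 1.0
grip_force: 0.0
```

{"method": "send_rows", "body": {
  "series": "-0.05 -0.95 0 0 0 0;-0.04 -0.75 0 0 0 0;-0.02 -0.4 0 0 0 0;0 0 0 0 0 0.82;0 0 0 0 0 0"
}}

```text
t: 10.6
eef_pos: [639.6, -42.6, 293.4]
tcp_rot: [3.141, -0.0, 3.082]
ft_force: [-0.5, 0.4, 0.1]
opening: 1.0
grip_force: 0.0
```

{"method": "send_rows", "body": {
  "series": "0 0 0 0 0 0;0 0 0 0 0 0"
}}

```text
t: 10.85
eef_pos: [639.7, -42.4, 293.5]
tcp_rot: [3.142, 0.0, 3.084]
ft_force: [-0.7, -0.5, 0.3]
opening: 1.001
grip_force: 0.0
```

```bash
python3 - <<'E'
from h import *
c,V=wrist('w3')
for t in (70,85):
  for p,r in rects(c,V<t,80,3000,60000): print(t,p.round(),np.round(r[0],1),np.round(r[1],1),round(r[2],1))
goto(640,-42,109,86.5)
E
```

```text
70 [324. 229.] [639.9 -42.3] [52. 52.] 85.2
85 [326. 220.] [633.  -42.3] [57.  65.2] 84.7
pos [639.7 -42.5 293.5] ang 86.6 t 10.9 F [ 0.35 -0.73 -0.31] open 1.0006075402437224 tilt [-0.  0. -1.]
shift/60 [-0.005  0.008  3.074] turn/10 0.015
```

Tin C is confirmed at (640,-42), yaw 85.2°, with a 52 mm lid. I'll make a small turn, descend, grip and weigh.

{"method": "send_rows", "body": {
  "series": "0 0 0.8 0 0 0.12;0 0 0.8 0 0 0;0 0 0.7 0 0 0;0 0 0.5 0 0 0;0 0 0.27 0 0 0"
}}

```text
t: 11.52
eef_pos: [639.4, -42.7, 107.7]
tcp_rot: [3.141, -0.002, 3.061]
ft_force: [-0.2, 0.6, 0.3]
opening: 0.997
grip_force: 0.0
```

{"method": "send_rows", "body": {
  "series": "0 0 0 0 0 0;0 0 0 0 0 0;0 0 0 0 0 0;0 0 0 0 0 0;0 0 0 0 0 0",
  "fingers": 0
}}

```text
t: 12.15
eef_pos: [639.8, -43.0, 109.8]
tcp_rot: [3.142, 0.001, 3.06]
ft_force: [-0.9, 0.6, 3.5]
opening: 0.584
grip_force: 30.0
```

{"method": "send_rows", "body": {
  "series": "0 0 0 0 0 0;0 0 0 0 0 0;0 0 0 0 0 0"
}}

```text
t: 12.52
eef_pos: [639.9, -43.0, 109.8]
tcp_rot: [3.142, 0.001, 3.06]
ft_force: [-2.7, -0.1, 6.1]
opening: 0.591
grip_force: 30.0
```

{"method": "send_rows", "body": {
  "series": "0 0 -0.2 0 0 0;0 0 -0.5 0 0 0;0 0 -0.5 0 0 0;0 0 -0.2 0 0 0;0 0 0 0 0 0"
}}

```text
t: 13.15
eef_pos: [639.6, -43.0, 193.5]
tcp_rot: [3.142, 0.001, 3.06]
ft_force: [0.6, -0.4, -6.6]
opening: 0.589
grip_force: 30.0
```

{"method": "send_rows", "body": {
  "series": "0 0 0 0 0 0;0 0 0 0 0 0;0 0 0 0 0 0;0 0 0 0 0 0"
}}

```text
t: 13.65
eef_pos: [639.7, -43.0, 192.9]
tcp_rot: [3.141, -0.0, 3.06]
ft_force: [0.3, -0.6, -6.7]
opening: 0.587
grip_force: 30.0
```

{"method": "send_rows", "body": {
  "series": "0 0 0 0 0 0;0 0 0 0 0 0"
}}

```text
t: 13.9
eef_pos: [639.7, -43.0, 193.3]
tcp_rot: [3.142, 0.0, 3.06]
ft_force: [0.2, 0.2, -5.3]
opening: 0.588
grip_force: 30.0
```

```bash
python3 - <<'E'
from h import *
goto(506,328,194,95.5)
goto(602,-342,194,98)
E
```

```text
pos [639.7 -43.  193.3] ang 85.3 t 13.9 F [ 0.22  0.2  -5.35] open 0.5875735374614407 tilt [-0.  0. -1.]
shift/60 [ 2.724  5.981 -0.012] turn/10 -1.017
pos [639.7 -43.  193.3] ang 85.3 t 13.9 F [ 0.22  0.2  -5.35] open 0.5875735374614407 tilt [-0.  0. -1.]
shift/60 [ 0.221 -5.019 -0.013] turn/10 -1.267
```

Tin C pulls about 6 N, so it is full too and goes in the green tray's middle slot. I'll keep the approach clear of tin A.

{"method": "send_rows", "body": {
  "series": "0 0 -0.25 0 0 -0.5;0 0 -0.25 0 0 -0.5;0.5 0.3 0 0 0 0;0.6 0.7 0 0 0 0;0.56 0.7 0 0 0 0"
}}

```text
t: 14.52
eef_pos: [529.7, 50.0, 223.4]
tcp_rot: [3.141, 0.0, -3.049]
ft_force: [0.4, 0.9, -6.3]
opening: 0.59
grip_force: 30.0
```

{"method": "send_rows", "body": {
  "series": "0 0.9 0 0 0 0;0 0.9 0 0 0 0;0 0.9 0 0 0 0;0 0.9 0 0 0 0;0 0.7 0 0 0 0"
}}

```text
t: 15.15
eef_pos: [506.6, 308.4, 223.5]
tcp_rot: [3.141, 0.001, -3.048]
ft_force: [-0.7, 0.6, -5.7]
opening: 0.587
grip_force: 30.0
```

{"method": "send_rows", "body": {
  "series": "0 0.37 0 0 0 0;0 0 0 0 0 0;0 0 0 0 0 0"
}}

```text
t: 15.52
eef_pos: [505.1, 327.6, 223.2]
tcp_rot: [-3.141, -0.0, -3.049]
ft_force: [-0.2, -0.6, -5.8]
opening: 0.584
grip_force: 30.0
```

```bash
python3 - <<'E'
from h import *
goto(504,328,115,95.5)
E
```

```text
pos [505.1 327.6 223.2] ang 95.3 t 15.525 F [-0.22 -0.63 -5.8 ] open 0.583824817600981 tilt [ 0. -0. -1.]
shift/60 [0.017 0.009 1.804] turn/10 -0.019
```

{"method": "send_rows", "body": {
  "series": "0.02 0 0.5 0 0 0;0 0 0.5 0 0 0;0 0 0.4 0 0 0;0 0 0.25 0 0 0;0 0 0.1 0 0 0"
}}

```text
t: 16.15
eef_pos: [504.0, 327.6, 117.8]
tcp_rot: [-3.141, -0.001, -3.049]
ft_force: [-0.3, 0.1, -5.5]
opening: 0.591
grip_force: 30.0
```

{"method": "send_rows", "body": {
  "series": "0 0 0 0 0 0;0 0 0.015 0 0 0;0 0 0.015 0 0 0;0 0 0.01 0 0 0;0 0 0 0 0 0"
}}

```text
t: 16.77
eef_pos: [503.8, 328.2, 115.9]
tcp_rot: [3.141, 0.0, -3.048]
ft_force: [0.2, 0.9, -7.1]
opening: 0.589
grip_force: 30.0
```

{"method": "send_rows", "body": {
  "series": "0 0 0.01 0 0 0;0 0 0.01 0 0 0;0 0 0.01 0 0 0;0 0 0 0 0 0;0 0 0 0 0 0"
}}

```text
t: 17.4
eef_pos: [503.8, 328.2, 114.8]
tcp_rot: [3.141, 0.0, -3.048]
ft_force: [-2.8, -3.4, 5.4]
opening: 0.586
grip_force: 30.0
```

{"method": "send_rows", "body": {
  "series": "0 0 0 0 0 0;0 0 0 0 0 0;0 0 0 0 0 0;0 0 0 0 0 0",
  "fingers": 1
}}

```text
t: 17.9
eef_pos: [503.8, 328.2, 114.0]
tcp_rot: [3.141, 0.0, -3.049]
ft_force: [0.7, -0.1, 0.6]
opening: 0.95
grip_force: 0.0
```

{"method": "send_rows", "body": {
  "series": "0 0 -0.2 0 0 0;0 0 -0.6 0 0 0;0 0 -0.9 0 0 0;0 0 -0.9 0 0 0;0 0 -0.4 0 0 0"
}}

```text
t: 18.52
eef_pos: [504.0, 328.3, 298.2]
tcp_rot: [3.14, 0.005, -3.048]
ft_force: [-0.2, 0.2, -1.6]
opening: 1.002
grip_force: 0.0
```

```bash
python3 - <<'E'
from h import *
c=env.read_camera('wrist'); V=cv2.cvtColor(c['color'],cv2.COLOR_RGB2HSV)[:,:,2]
for p,r in rects(c,V<80,85,3000,60000): print(p.round(),np.round(r[0],1),np.round(r[1],1),round(r[2],1))
E
```

```text
[324. 228.] [503.9 329. ] [51.5 52.1] 4.4
[321. 211.] [491.3 327.9] [218.5 121.2] 6.3
```

{"method": "send_rows", "body": {
  "series": "0.1 -0.5 0 0 0 0;0.2 -0.9 0 0 0 0;0.2 -0.9 0 0 0 0;0.2 -0.9 0 0 0 0;0.2 -0.9 0 0 0 0"
}}

```text
t: 19.2
eef_pos: [472.2, 76.7, 294.2]
tcp_rot: [3.142, 0.0, -3.048]
ft_force: [1.2, -0.6, 0.4]
opening: 1.0
grip_force: 0.0
```

{"method": "send_rows", "body": {
  "series": "0.2 -0.9 0 0 0 0;0.2 -0.9 0 0 0 0;0.2 -0.7 0 0 0 0;0.09 -0.37 0 0 0 0;0 0 0 0 0 -0.94"
}}

```text
t: 19.82
eef_pos: [447.2, -98.5, 294.0]
tcp_rot: [-3.142, -0.0, -2.884]
ft_force: [-0.6, -0.9, -1.0]
opening: 1.001
grip_force: 0.0
```

{"method": "send_rows", "body": {
  "series": "0 0 0 0 0 -0.94;0 0 0 0 0 0;0 0 0 0 0 0"
}}

```text
t: 20.2
eef_pos: [447.6, -97.0, 294.1]
tcp_rot: [3.142, 0.0, -2.724]
ft_force: [0.6, 0.7, -0.2]
opening: 1.001
grip_force: 0.0
```

```bash
python3 - <<'E'
from h import *
c,V=wrist('w4')
for t in (70,85):
  for p,r in rects(c,V<t,80,3000,60000): print(t,p.round(),np.round(r[0],1),np.round(r[1],1),round(r[2],1))
goto(447.5,-97,109,114)
E
```

```text
70 [323. 228.] [447.2 -98.1] [51.6 52. ] 23.9
85 [323. 218.] [ 441.6 -100.4] [65.3 57.3] 23.9
pos [447.6 -97.  294.1] ang 114.0 t 20.25 F [ 0.5   0.82 -0.71] open 1.0005896461066783 tilt [-0.  0. -1.]
shift/60 [ 2.000e-03 -0.000e+00  3.084e+00] turn/10 -0.002
```

Tin C stands at (504,329) in the green tray. Tin B is at (447,-98), yaw 23.9°, so I'm descending, gripping and weighing.

{"method": "send_rows", "body": {
  "series": "0 -0.015 0.8 0 0 0;0 0 0.8 0 0 0;0 0 0.7 0 0 0;0 0 0.5 0 0 0;0 0 0.28 0 0 0"
}}

```text
t: 20.88
eef_pos: [447.8, -97.7, 107.7]
tcp_rot: [3.14, -0.001, -2.722]
ft_force: [0.4, 0.1, -0.0]
opening: 0.999
grip_force: 0.0
```

{"method": "send_rows", "body": {
  "series": "0 0 0 0 0 0;0 0 0 0 0 0;0 0 0 0 0 0;0 0 0 0 0 0;0 0 0 0 0 0",
  "fingers": 0
}}

```text
t: 21.5
eef_pos: [448.2, -97.9, 109.7]
tcp_rot: [-3.141, 0.001, -2.721]
ft_force: [-0.9, -0.5, 6.0]
opening: 0.591
grip_force: 30.0
```

{"method": "send_rows", "body": {
  "series": "0 0 0 0 0 0;0 0 0 0 0 0;0 0 0 0 0 0"
}}

```text
t: 21.88
eef_pos: [448.2, -98.0, 109.7]
tcp_rot: [-3.141, 0.001, -2.721]
ft_force: [-0.0, 0.1, 6.8]
opening: 0.585
grip_force: 30.0
```

{"method": "send_rows", "body": {
  "series": "0 0 -0.2 0 0 0;0 0 -0.5 0 0 0;0 0 -0.5 0 0 0;0 0 -0.2 0 0 0;0 0 0 0 0 0"
}}

```text
t: 22.5
eef_pos: [448.1, -97.9, 193.7]
tcp_rot: [-3.141, 0.001, -2.72]
ft_force: [0.6, -0.9, -1.6]
opening: 0.585
grip_force: 30.0
```

{"method": "send_rows", "body": {
  "series": "0 0 0 0 0 0;0 0 0 0 0 0;0 0 0 0 0 0;0 0 0 0 0 0"
}}

```text
t: 23.0
eef_pos: [448.0, -97.9, 192.9]
tcp_rot: [3.141, -0.0, -2.72]
ft_force: [0.6, -0.4, -1.1]
opening: 0.587
grip_force: 30.0
```

{"method": "send_rows", "body": {
  "series": "0 0 0 0 0 0;0 0 0 0 0 0"
}}

```text
t: 23.25
eef_pos: [448.0, -97.9, 193.2]
tcp_rot: [3.142, 0.0, -2.72]
ft_force: [0.1, 0.6, -2.0]
opening: 0.587
grip_force: 30.0
```

```bash
python3 - <<'E'
from h import *
goto(422,320,194,95)
goto(521,-353,194,98)
E
```

```text
pos [448.  -97.9 193.2] ang 114.1 t 23.25 F [ 0.13  0.65 -1.95] open 0.5870004766005648 tilt [-0.  0. -1.]
shift/60 [-2.451  6.534 -0.013] turn/10 1.913
pos [448.  -97.9 193.2] ang 114.1 t 23.25 F [ 0.13  0.65 -1.95] open 0.5870004766005648 tilt [-0.  0. -1.]
shift/60 [ 0.629 -4.377 -0.014] turn/10 1.613
```

Tin B pulls about 1.5 N, so it is empty and goes in the orange tray's middle slot.

{"method": "send_rows", "body": {
  "series": "0.05 -0.4 0 0 0 0;0.12 -0.8 0 0 0 0;0.13 -0.8 0 0 0 0;0.13 -0.8 0 0 0 0;0.12 -0.8 0 0 0 0"
}}

```text
t: 23.88
eef_pos: [506.5, -310.1, 193.2]
tcp_rot: [3.141, 0.0, -2.721]
ft_force: [1.3, 0.9, -1.1]
opening: 0.588
grip_force: 30.0
```

{"method": "send_rows", "body": {
  "series": "0.06 -0.5 0 0 0 0;0.02 -0.28 0 0 0 0.4;0 0 0 0 0 0.8;0 0 0 0 0 0.41;0 0 0 0 0 0"
}}

```text
t: 24.5
eef_pos: [520.9, -353.1, 193.0]
tcp_rot: [3.141, -0.0, -3.001]
ft_force: [0.1, 0.3, -0.8]
opening: 0.584
grip_force: 30.0
```

```bash
python3 - <<'E'
from h import *
goto(521,-353,115,98)
wrist('w5')
E
```

```text
pos [ 520.9 -353.1  193. ] ang 98.1 t 24.5 F [ 0.11  0.31 -0.85] open 0.5840694169565711 tilt [ 0.  0. -1.]
shift/60 [-0.002  0.002  1.301] turn/10 0.006
```

View pics/w5.png

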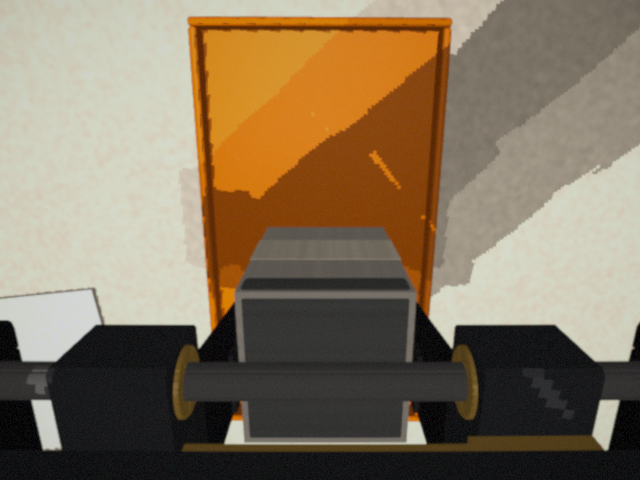

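The tin is centred between the orange tray walls (columns ~205 and ~440) and square to them. The tray's near edge is at row 20, so I'm lowering.

{"method": "send_rows", "body": {
  "series": "0 0 0.4 0 0 0;0 0 0.4 0 0 0;0 0 0.25 0 0 0;0 0 0.15 0 0 0;0 0 0.05 0 0 0"
}}

```text
t: 25.18
eef_pos: [521.1, -353.2, 118.0]
tcp_rot: [3.142, 0.0, -3.001]
ft_force: [-0.3, 0.3, -2.0]
opening: 0.585
grip_force: 30.0
```

{"method": "send_rows", "body": {
  "series": "0 0 0.01 0 0 0;0 0 0.015 0 0 0;0 0 0.015 0 0 0;0 0 0 0 0 0;0 0 0 0 0 0"
}}

```text
t: 25.8
eef_pos: [521.0, -353.2, 115.9]
tcp_rot: [-3.142, 0.0, -3.001]
ft_force: [-0.4, 0.8, -0.1]
opening: 0.59
grip_force: 30.0
```

{"method": "send_rows", "body": {
  "series": "0 0 0.01 0 0 0;0 0 0.01 0 0 0;0 0 0 0 0 0;0 0 0 0 0 0"
}}

```text
t: 26.3
eef_pos: [521.0, -353.2, 114.8]
tcp_rot: [-3.142, 0.0, -3.001]
ft_force: [-1.4, 0.3, 1.7]
opening: 0.591
grip_force: 30.0
```

{"method": "send_rows", "body": {
  "series": "0 0 0.005 0 0 0;0 0 0 0 0 0;0 0 0 0 0 0"
}}

```text
t: 26.68
eef_pos: [521.0, -353.1, 114.7]
tcp_rot: [-3.142, 0.0, -3.001]
ft_force: [-1.7, 1.6, 5.4]
opening: 0.584
grip_force: 30.0
```

{"method": "send_rows", "body": {
  "series": "0 0 0 0 0 0;0 0 0 0 0 0;0 0 0 0 0 0;0 0 0 0 0 0;0 0 0 0 0 0",
  "fingers": 1
}}

```text
t: 27.3
eef_pos: [521.0, -353.2, 114.3]
tcp_rot: [3.141, 0.0, -3.001]
ft_force: [-1.3, -0.2, 0.2]
opening: 0.99
grip_force: 0.0
```

{"method": "send_rows", "body": {
  "series": "0 0 -0.2 0 0 0;0 0 -0.6 0 0 0;0 0 -0.9 0 0 0;0 0 -0.9 0 0 0;0 0 -0.4 0 0 0"
}}

```text
t: 27.92
eef_pos: [521.2, -353.3, 298.7]
tcp_rot: [-3.138, 0.003, -3.001]
ft_force: [0.1, -0.0, -0.3]
opening: 0.994
grip_force: 0.0
```

{"method": "send_rows", "body": {
  "series": "0 0 0 0 0 0;0 0 0 0 0 0;0 0 0 0 0 0"
}}

```text
t: 28.3
eef_pos: [520.8, -353.0, 293.0]
tcp_rot: [3.14, -0.001, -3.001]
ft_force: [0.2, -0.0, -0.5]
opening: 0.998
grip_force: 0.0
```

```bash
python3 - <<'E'
from h import *
c,V=wrist('w6')
for p,r in rects(c,V<70,85,3000,60000): print(p.round(),np.round(r[0],1),np.round(r[1],1),round(r[2],1))
c=env.read_camera('scene'); cv2.imwrite('pics/s1.png',c['color'][:,:,::-1])
E
```

```text
[324. 230.] [ 519.6 -352.7] [51.5 51.5] 7.9
```

View pics/s1.png

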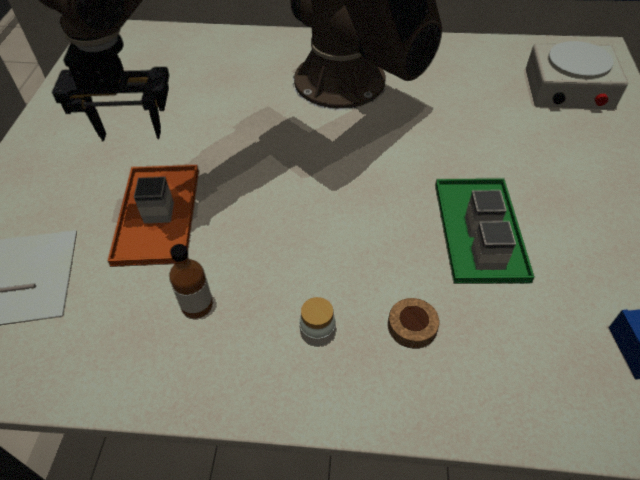

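The scene view shows two tins upright in the green tray (around (490,230)) and one upright in the orange tray (155,198). The bottle, jar and cork ring haven't moved, and the gripper is clear of everything. Handing in.

```bash
python3 -c "
from cell import env
print(env.job_done())"
```

```text
the job is handed in; nothing more can be done
None
```

All three tins are sorted and standing upright: tins A and C (about 6 N each, full) are in the green tray, and tin B (about 1.5 N, empty) is in the orange tray; the bottle, jar and cork ring were left alone, and the job was handed in at about 28 s.

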